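# Sort the prep leftovers into crate, tray and caddy

## Task

Tidy up the five things left in the front row on the table after prep: put the potato and the garlic side by side on the floor of the green crate, lay the peeler flat on the floor of the blue tray, and stand the spice jar and the shaker upright in the wooden caddy, one in each bay (either way round). Leave the metal tumbler and the yoghurt tub where they are.

Things in the scene. Friction and masses are not known exactly. Their poses are not given: they have to be found in the camera images.
- potato: Brown-red potato lying on the table, 49 (x) x 76 (y) x 40 mm high; origin at the centre of its underside, long side along its y axis, z up. About 75 g.
- garlic: Pale pinkish-white garlic bulb standing on its root, round, 60 mm across, 59 mm high to the point; widest at about 25 mm height; origin at the centre of its underside, z up. About 40 g.
- peeler: Vegetable peeler with a red handle and a thin metal blade, lying flat, 170 mm long along its x axis; handle from x = -85 to +20 mm, 25 mm wide (y), top 20 mm above the origin; blade from there to x = +85 mm, 14 mm wide and 6 mm high. Origin at mid length, 0 to 2 mm above what it lies on; z up. Balance point about x = -20 mm, in the handle. It may rest tilted by up to 3 degrees. About 80 g.
- spice_jar: Upright clear spice jar with brown label and bright red cap, 45 mm across, 106 mm high, cap (45 mm across) from 85 mm up; origin at the centre of its underside, z along the jar. About 110 g.
- shaker: Upright clear salt shaker in the front row (not the one at the back by the press) with a grey domed top, 90 mm high, 44 mm across up to about 65 mm height, 34 mm across near the top; origin at the centre of its underside, z along it; its foot is slightly uneven, so it leans by up to 3 degrees. About 100 g.
- veg_crate: Green open plastic crate for vegetables, outside 140 (x) x 210 (y) x 45 mm high, inside 132 x 202 mm. Fixed to the table. Origin: centre of its underside; z up; its long side runs along its y axis (which points roughly along world y), its short side along x. Walls and floor are 4 mm thick.
- tool_tray: Blue shallow open plastic tray for tools, outside 140 (x) x 210 (y) x 26 mm high, inside 132 x 202 mm. Fixed to the table. Origin: centre of its underside; z up; its long side runs along its y axis (which points roughly along world y), its short side along x. Walls and floor are 4 mm thick.
- jar_caddy: Light wooden caddy for jars, outside 140 (x) x 210 (y) x 34 mm high, split by one wall across its middle (as high as the rim, at y = 0) into two bays, each 132 (x) x 99 mm (y) inside, with centres at y = -51.5 and y = +51.5 mm. Fixed to the table. Origin: centre of its underside; z up; its long side runs along its y axis (which points roughly along world y), its short side along x. Walls and floor are 4 mm thick.
- glass: Bystander: empty grey metal tumbler, 76 mm across at the rim, 98 mm high, far right of the work (-y); origin at the centre of its underside.
- yoghurt_tub: Bystander: closed yoghurt tub with strawberries on it, 72 mm across, 71 mm high, near right of the work (-y); origin at the centre of its underside.
There are look-alikes about, which are no part of the job. What is shaped like the shaker but yellow is not meant.

How it is judged (in metres and radians):
At the end, for the whole second after the job is handed in: Potato and garlic on the green crate's floor (origins under 50 mm high in it); peeler flat (0.12 rad) on the blue tray's floor, origin within 54 mm (x) and 30 mm (y) of its middle; spice jar and shaker upright (0.15 rad) on the caddy's floor, one in each bay; all at rest (x of potato in the frame of veg_crate between -0.062 and 0.062 m and y of potato in the frame of veg_crate between -0.097 and 0.097 m and z of potato in the frame of veg_crate between 0 and 0.05 m and x of garlic in the frame of veg_crate between -0.062 and 0.062 m and y of garlic in the frame of veg_crate between -0.097 and 0.097 m and z of garlic in the frame of veg_crate between 0 and 0.05 m and x of peeler in the frame of tool_tray between -0.054 and 0.054 m and y of peeler in the frame of tool_tray between -0.03 and 0.03 m and z of peeler in the frame of tool_tray between 0 and 0.015 m and angle between peeler's own z axis and vertical below 0.12 rad and x of spice_jar in the frame of jar_caddy between -0.05 and 0.05 m and z of spice_jar in the frame of jar_caddy between 0 and 0.012 m and angle between each of spice_jar, shaker's own z axis and vertical below 0.15 rad and x of shaker in the frame of jar_caddy between -0.05 and 0.05 m and z of shaker in the frame of jar_caddy between 0 and 0.012 m and ((y of spice_jar in the frame of jar_caddy between -0.088 and -0.015 m and y of shaker in the frame of jar_caddy between 0.015 and 0.088 m) or (y of spice_jar in the frame of jar_caddy between 0.015 and 0.088 m and y of shaker in the frame of jar_caddy between -0.088 and -0.015 m)) and linear speed of each of potato, garlic, peeler, spice_jar, shaker below 0.02 m/s); the robot touches nothing.
It fails at once if the metal tumbler is moved more than 30 mm or tipped (distance of glass from where it was at the start of the episode above 0.03 m or angle between glass's own z axis and vertical above 0.3 rad).
It fails at once if the yoghurt tub is moved more than 30 mm or tipped (distance of yoghurt_tub from where it was at the start of the episode above 0.03 m or angle between yoghurt_tub's own z axis and vertical above 0.3 rad).
It also fails if it takes over 131 s, if anything falls off the work surface, if the arm or the gripper's body presses on something with over 40 N, if the wrist force passes 120 N, or if a joint passes its speed limit or range.

## Robot

A 6-joint arm with a two-finger parallel gripper is mounted at the origin on a cart in front of the work surface, level with it; the furniture and walls round the work are solid. World frame = base frame: x ahead of the robot, y to its left, z up, the work surface at z = 0. Lengths are in m, angles in degrees, forces in N, time in s.
With the tool pointing down it reaches from about 0.35 to 0.875 m from the base axis. Payload 4.2 kg.
Tool frame: the origin (TCP) lies midway between the tips of the shut fingers; the grasp point (between the pads) lies 19 mm behind it; z points along the fingers, y is the line along which they close (so a half turn about z gives the same grasp; the last joint's range is limited). The gripper opens to 87 mm and grips with 3 to 60 N. Pads are 19 mm wide; open, the fingers measure 117 mm over their backs; the gripper's body (75 mm by 190 mm) begins 51 mm behind the grasp point.
Start: joints at [-52.792, 22.042, 0.453, 0, -68.411, -14.817], TCP at [0.238, -0.578, 0.223] pointing down, gripper open.
Joint ranges: [-179.83, 179.83], [-69.29, 118.12], [-61.27, 80.66], [-181.25, 117.63], [-171.15, -9.14], [-177.46, 177.46]. Speed limits (degrees/s): [159.86, 159.86, 180, 180, 180, 180].

## Interface

Orientations are given as [roll, pitch, yaw] about the fixed x, y, z axes, in that order (R = Rz(yaw) Ry(pitch) Rx(roll)).
In Python, from workcell import env gives the robot as it stands. The module is installed in compiled form; this text tells all that it offers. Calls block until the motion is done:
- env.goto(position, orientation): joint-space move of the TCP to a pose.
- env.move_straight(position, rotation=None, rate=0.15, force_limit=None): straight line of the TCP; rotation=None keeps the orientation; rate is the mean speed in m/s. With force_limit (N) it stops when the force on the tool has changed by that much, and returns True; else False.
- env.set_joints(angles): joint-space move.
- env.gripper_to(opening, grasp_force=None): opening from 0.0 (shut) to 1.0 (fully open); grasp_force is the grip in N (None keeps the last); returns when the fingers have stopped.
- env.dwell(seconds).
- env.inverse_kinematics(position, orientation): joint angles nearest the present ones, or None.
- env.read_state(): the state.
- env.grab_frame(name): name is "scene" or "top" or "wrist"; returns a dict with "image" (420x560x3 uint8, blue, green, red), "fx", "fy", "cx", "cy" (pixels), "position" and "orientation" of the camera in the world. Camera axes: x right, y up, looking along -z (the intrinsics and any distortion apply to the point x, -y, -z); pixel columns grow to the right and rows downward; lengths in m; the calibration is good to about 2 mm. A picture is of the moment at which its call begins. There is no depth.
A pose or a line that the arm cannot do raises env.Unreachable and nothing moves.
- env.close_job(): hands the job in; it is judged then, once.
Trained networks look in a picture, given as the dict that the camera call returned (one of the last four; its "shot" number tells which), for a name from the list of things; names that differ only in an ending like _2 or _b are one class to them, and where a whole thing is asked for, a point or a joint stands for the part that bears it (a point fixed in the world has none). Each returns a list of dicts, best first, with "score" (0 to 1); they miss things now and then, are a little off and sometimes report something else, mostly with a low value. They report only what shows in the picture. A call takes as long as a camera call. They do not tell look-alikes from the thing itself.
- env.search_frame(picture, thing): "xyz" ([x, y, z] in m, in world coordinates, good to about 4 mm: the middle of the surface that is visible of it).
- env.trace(picture, thing): "mask" (420x560 bool, what is visible of it).
The state is a dict: "clock": time; "joint_positions": joint angles; "qvel": joint speeds; "joint_torque": joint torques, N m; "position": TCP position; "tool_rot": TCP orientation; "force": force on the tool from outside, world axes, zero at the start; "wrist_torque": the same for the moment, N m; "opening": opening from 0.0 (shut) to 1.0 (fully open); "finger_force": force on a finger pad.
Only numpy, scipy, OpenCV 4.12 (cv2) and the standard library are available. Lean on these libraries where they do the work, as an engineer would, in place of code of your own. Each camera call takes 0.05 s, during which the arm holds its last target. There are 200 camera calls.

## Working session

There is one attempt and no reset: what is moved stays moved. The work goes in short steps, each a Python script; the robot and the scene stay as the last script left them, time stands still between calls to the robot, and variables do not carry over. Pictures are saved under pics/ and viewed, at most 14 in all, crops included, and the job is handed in when it is done.

```bash
mkdir -p pics
python3 - <<'E'
from workcell import env
import cv2,numpy as np
ims={}
for n in ["top","scene"]:
    f=env.grab_frame(n); cv2.imwrite(f"pics/{n}0.png",f["image"]); print(n,f["position"],f["orientation"],f["fx"],[k for k in f])
    for t in ["potato","garlic","peeler","spice_jar","shaker","veg_crate","tool_tray","jar_caddy","glass","yoghurt_tub"]:
        print(t,[(np.round(d["xyz"],3).tolist(),round(d["score"],2)) for d in env.search_frame(f,t)])
print(env.read_state()["clock"])
E
```

```text
top [ 0.22847749 -0.02332088  1.3259547 ] [ 12.21934008  -0.23830319 -92.19753373] 403.6506618965037 ['image', 'fx', 'fy', 'cx', 'cy', 'position', 'orientation', 'shot']
potato [([0.623, -0.27, 0.004], 0.69), ([0.427, -0.165, 0.034], 0.65)]
garlic [([0.409, -0.342, 0.032], 0.64)]
peeler [([0.427, 0.168, 0.014], 0.52)]
spice_jar [([0.455, 0.014, 0.111], 0.65)]
shaker [([0.435, 0.428, 0.071], 0.79), ([0.407, 0.341, 0.076], 0.75), ([0.318, 0.359, 0.075], 0.53)]
veg_crate [([0.614, 0.282, 0.004], 0.79)]
tool_tray [([0.653, 0.006, 0.002], 0.83)]
jar_caddy [([0.622, -0.271, 0.005], 0.92)]
glass []
yoghurt_tub [([0.505, -0.496, 0.07], 0.77)]
scene [-0.40540148  0.83131632  0.95696811] [  54.3241734   -0.5401231 -134.3414063] 426.48826463346074 ['image', 'fx', 'fy', 'cx', 'cy', 'position', 'orientation', 'shot']
potato [([0.418, -0.151, 0.032], 0.74), ([0.427, 0.169, 0.015], 0.39), ([0.456, 0.027, 0.064], 0.22)]
garlic []
peeler [([0.425, 0.171, 0.014], 0.77), ([0.401, 0.362, 0.052], 0.4), ([0.624, -0.262, 0.016], 0.19)]
spice_jar [([0.453, 0.028, 0.065], 0.94)]
shaker [([0.399, 0.363, 0.051], 0.67), ([0.302, 0.376, 0.049], 0.64), ([0.419, 0.44, 0.052], 0.62)]
veg_crate [([0.619, 0.279, 0.015], 0.95)]
tool_tray [([0.658, 0.002, 0.006], 0.67), ([0.417, -0.15, 0.032], 0.54)]
jar_caddy [([0.622, -0.26, 0.016], 0.66)]
glass [([0.606, -0.473, 0.068], 0.85)]
yoghurt_tub []
1.1
```

View pics/top0.png

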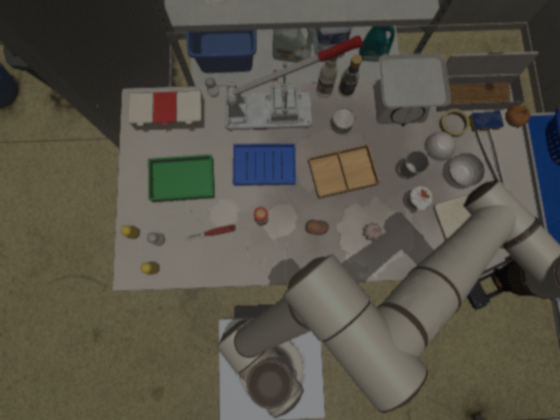

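View pics/scene0.png

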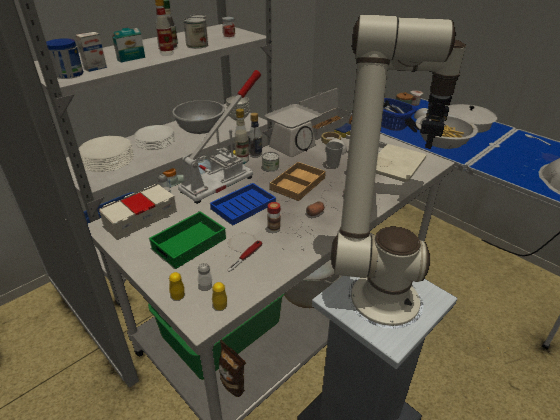

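```bash
cat > h.py <<'E'
from workcell import env
import cv2,numpy as np
from scipy.spatial.transform import Rotation as R
def rays(f,uv):
    uv=np.atleast_2d(uv).astype(float)
    d=np.c_[(uv[:,0]-f["cx"])/f["fx"],-(uv[:,1]-f["cy"])/f["fy"],-np.ones(len(uv))]
    return R.from_euler("xyz",f["orientation"],degrees=True).apply(d)
def back(f,uv,z):
    d=rays(f,uv); p=np.array(f["position"]); return p+d*((z-p[2])/d[:,2])[:,None]
def project(f,P):
    q=R.from_euler("xyz",f["orientation"],degrees=True).inv().apply(np.atleast_2d(P)-np.array(f["position"]))
    return np.c_[f["cx"]+f["fx"]*q[:,0]/-q[:,2], f["cy"]-f["fy"]*q[:,1]/-q[:,2]]
def look(f,thing,z,n=3):
    """mask outline back-projected on plane z: centre, size, angle of long side (deg)"""
    s=[(np.round(d["xyz"],3).tolist(),round(d["score"],2)) for d in env.search_frame(f,thing)[:n]]
    print(thing,s)
    for d in env.trace(f,thing)[:n]:
        m=d["mask"].astype(np.uint8); v,u=np.nonzero(m)
        if len(u)<20: continue
        P=back(f,np.c_[u,v],z)[:,:2]
        c,(w,h),a=cv2.minAreaRect((P*1000).astype(np.float32))
        if w<h: w,h,a=h,w,a+90
        edge=u.min()<2 or u.max()>557 or v.min()<2 or v.max()>417
        print("   mask %.2f px(%d,%d) rect c=(%.0f,%.0f) %.0fx%.0f ang %.1f mean(%.0f,%.0f) %s"%(d["score"],u.mean(),v.mean(),*c,w,h,(a+90)%180-90,*(P.mean(0)*1000),"EDGE" if edge else ""))
E
python3 - <<'E'
from h import *
s=env.read_state(); print(s["tool_rot"])
fs={}
q=[("a",(0.43,-0.24,0.36),["potato","garlic"],.03),("b",(0.43,0.1,0.36),["spice_jar","peeler"],.015),("c",(0.43,0.33,.36),["shaker"],.045)]
for n,p,ts,z in q:
    try: env.goto(p,[180,0,0])
    except env.Unreachable as e: print("unreach",e); continue
    f=env.grab_frame("wrist"); cv2.imwrite(f"pics/w{n}.png",f["image"])
    print(n,env.read_state()["clock"],np.round(env.read_state()["joint_positions"]),np.round(f["position"],3),np.round(f["orientation"]))
    for t in ts: look(f,t,z)
    fs[n]=f["image"]
    f=env.grab_frame("top");cv2.imwrite(f"pics/t{n}.png",f["image"])
    if n=="c":
        for t,z in [("jar_caddy",.034),("tool_tray",.026),("potato",.02),("garlic",.025)]: look(f,t,z)
    if n=="a": look(f,"veg_crate",.045); look(f,"tool_tray",.026)
cv2.imwrite("pics/mos.png",np.hstack([cv2.resize(i,(266,200)) for i in fs.values()]))
E
```

```text
[ 1.79999651e+02 -9.51921153e-04 -1.57609031e+02]
a 2.9 [-10.   5.  -3.  -0. -82. 100.] [ 0.505 -0.24   0.521] [-16.   0. -90.]
potato [([0.437, -0.167, 0.037], 0.76)]
   mask 0.81 px(228,162) rect c=(431,-168) 74x48 ang 81.8 mean(432,-167) 
garlic [([0.412, -0.341, 0.038], 0.65)]
   mask 0.73 px(356,178) rect c=(410,-344) 56x55 ang 86.0 mean(410,-345) 
veg_crate [([0.617, 0.281, 0.004], 0.56)]
   mask 0.73 px(180,177) rect c=(606,272) 218x155 ang -89.2 mean(605,272) 
tool_tray [([0.645, 0.048, 0.005], 0.66)]
   mask 0.84 px(251,165) rect c=(650,25) 154x150 ang 89.1 mean(646,39) 
b 4.6833 [ 34.  -1.  -9.   0. -82.  56.] [0.505 0.1   0.521] [-16.   0. -90.]
spice_jar [([0.475, 0.022, 0.106], 0.62)]
   mask 0.68 px(350,140) rect c=(463,3) 70x52 ang 58.9 mean(462,3) 
peeler [([0.43, 0.163, 0.011], 0.76)]
   mask 0.70 px(233,162) rect c=(429,182) 165x25 ang -81.2 mean(430,168) 
c 5.9 [ 55.  10.   3.   0. -83.  35.] [0.505 0.33  0.521] [-16.  -0. -90.]
shaker [([0.416, 0.354, 0.081], 0.88), ([0.328, 0.366, 0.072], 0.79), ([0.44, 0.43, 0.082], 0.58)]
   mask 0.70 px(253,244) rect c=(318,369) 68x43 ang -1.9 mean(318,369) 
   mask 0.61 px(202,162) rect c=(434,434) 55x43 ang -31.8 mean(435,435) 
   mask 0.57 px(263,181) rect c=(409,354) 52x41 ang -26.3 mean(410,353) 
jar_caddy [([0.622, -0.272, 0.004], 0.73)]
   mask 0.74 px(342,170) rect c=(614,-267) 216x144 ang -78.2 mean(613,-265) 
tool_tray [([0.654, 0.001, 0.004], 0.93)]
potato [([0.425, -0.166, 0.036], 0.56)]
   mask 0.59 px(316,225) rect c=(433,-166) 72x43 ang 87.8 mean(432,-166) 
garlic [([0.407, -0.345, 0.036], 0.54)]
   mask 0.49 px(372,231) rect c=(406,-346) 53x49 ang 87.8 mean(406,-347)
```

View pics/mos.png

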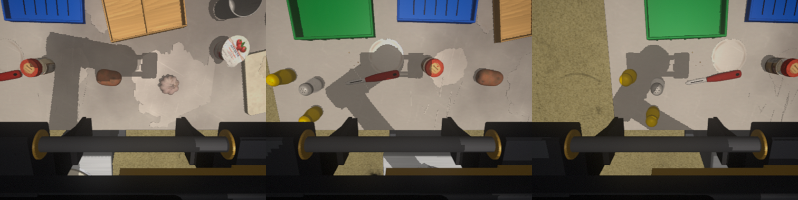

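View pics/tc.png

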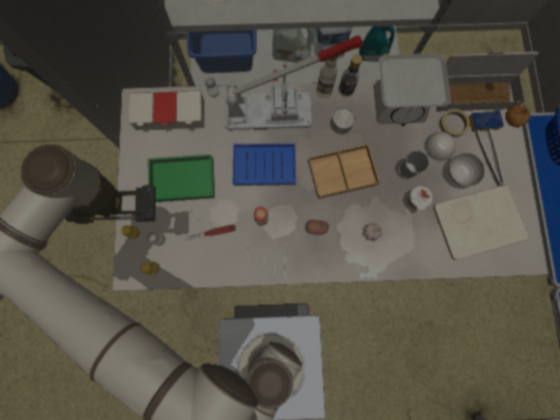

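Run:
```python
from h import *
f=env.grab_frame("top")
for n,c,z in [("caddy",[(308,158),(367,147),(378,183),(320,196)],.034),("crate",[(150,159),(213,155),(216,196),(151,200)],.045),("tray",[(234,145),(295,144),(296,184),(234,185)],.026)]:
    P=back(f,c,z)[:,:2]*1000; print(n,cv2.minAreaRect(P.astype(np.float32)),P.mean(0))
print("shaker top",back(f,(154,238),.06),"jar cap",back(f,(261,212),.106))
print("shaker scene", end=" ")
s=cv2.imread("pics/wb.png"); 
hsv=cv2.cvtColor(s,cv2.COLOR_BGR2HSV)
env.goto([0.40,0.352,0.22],[180,0,31.5]); f=env.grab_frame("wrist"); cv2.imwrite("pics/sh.png",f["image"]); look(f,"shaker",.045)
print(env.read_state()["joint_positions"],env.read_state()["clock"],f["position"])
```

```text
caddy ((613.302490234375, -264.7275695800781), (136.11968994140625, 205.4395751953125), 10.753381729125977) [ 611.94304612 -266.3781194 ]
crate ((605.9630126953125, 265.85186767578125), (141.00363159179688, 214.02587890625), 1.7121695280075073) [606.15697908 266.33060182]
tray ((646.854248046875, -5.2614593505859375), (207.56736755371094, 140.85952758789062), 88.88460540771484) [646.91204467  -5.20838777]
shaker top [[0.40647448 0.35043616 0.06      ]] jar cap [[0.46811828 0.01020258 0.106     ]]
shaker scene shaker [([0.327, 0.37, 0.072], 0.7), ([0.412, 0.359, 0.082], 0.64), ([0.437, 0.432, 0.084], 0.61)]
   mask 0.93 px(222,111) rect c=(435,437) 47x41 ang -53.9 mean(434,437) 
[ 5.87671129e+01  1.30949920e+01 -1.24886128e+01  3.77370244e-02
 -6.41462241e+01  6.26536934e+01] 7.2833 [0.46471088 0.39240454 0.38245441]
```

View pics/sh.png

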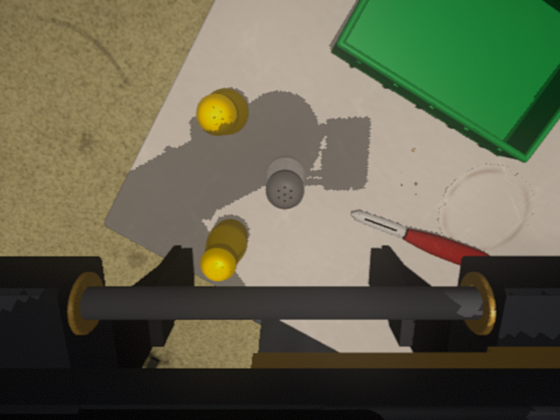

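```bash
cat >> h.py <<'E'
def pick(p,yaw,z,force=25,opening=1.0,hover=0.2):
    env.gripper_to(opening); env.goto([p[0],p[1],hover],[180,0,yaw])
    env.move_straight([p[0],p[1],z],rate=.12,force_limit=12)
    env.gripper_to(0,force); s=env.read_state(); print("grip",s["opening"],s["finger_force"],s["position"])
    env.move_straight([p[0],p[1],hover],rate=.2)
    s=env.read_state(); print("lift",s["opening"],s["finger_force"],s["force"],s["clock"])
def place(p,yaw,z,hover=.2,opening=.75):
    env.goto([p[0],p[1],hover],[180,0,yaw])
    env.move_straight([p[0],p[1],z+.02],rate=.2)
    hit=env.move_straight([p[0],p[1],z-.004],rate=.04,force_limit=4)
    print("hit",hit,env.read_state()["position"]); env.gripper_to(opening); env.move_straight([p[0],p[1],hover],rate=.2)
    print(env.read_state()["clock"])
E
python3 - <<'E'
from h import *
f=env.grab_frame("wrist")
print(back(f,(285,189),.08),back(f,(285,173),.01))
p=(back(f,(285,189),.08)+back(f,(285,173),.01))[0]/2; print(p)
assert abs(p[0]-.409)<.012 and abs(p[1]-.353)<.012
pick(p,31.5,.029)
place((.607,-.218),-79,.033)
E
```

```text
[[0.40959911 0.35510576 0.08      ]] [[0.41159038 0.35560921 0.01      ]]
[0.41059475 0.35535748 0.045     ]
grip 0.4692346200807428 24.95970137304539 [0.41059772 0.35521301 0.02897978]
lift 0.46911847951629243 24.93698725642389 [ 0.18265515  0.30353974 -0.54772588] 11.225
hit True [ 0.60673801 -0.21805258  0.03275102]
16.525
```

Run:
```python
from h import *
f=env.grab_frame("wrist"); a=f["image"]
look(f,"shaker",.045); look(f,"jar_caddy",.034)
env.goto([.465,.011,.22],[180,0,0]); f=env.grab_frame("wrist"); b=f["image"]
look(f,"spice_jar",.05)
hsv=cv2.cvtColor(b,cv2.COLOR_BGR2HSV); m=((hsv[...,0]<8)|(hsv[...,0]>172))&(hsv[...,1]>140)&(hsv[...,2]>90)
n,l,st,c=cv2.connectedComponentsWithStats(m.astype(np.uint8))
for i in range(1,n):
    if st[i,4]>200: print(st[i],c[i],back(f,c[i],.1))
cv2.imwrite("pics/m2.png",np.hstack([cv2.resize(i,(400,300)) for i in (a,b)]))
```

```text
shaker []
   mask 0.69 px(279,196) rect c=(606,-213) 56x42 ang -79.1 mean(606,-214) 
jar_caddy [([0.624, -0.29, 0.006], 0.8)]
   mask 0.83 px(277,116) rect c=(618,-266) 208x140 ang -78.7 mean(621,-280) 
spice_jar [([0.477, 0.016, 0.105], 0.62)]
   mask 0.57 px(277,195) rect c=(460,15) 69x51 ang 0.9 mean(460,15) 
[ 252  178   52   52 1313] [277.45620716 201.88956588] [[0.46718882 0.01450693 0.1       ]]
[ 104  197   94   26 1059] [155.37393768 210.53824363] [[0.46002444 0.11475668 0.1       ]]
```

View pics/m2.png

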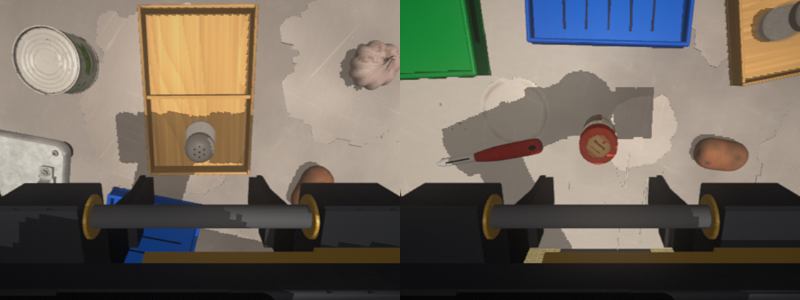

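Run:
```python
from h import *
pick((.466,.0145),0,.045,hover=.22)
place((.628,-.3165),-79,.049,hover=.22)
pick((.431,-.167),-95,.003,force=20,hover=.18)
# crate centre (.61,.272), yaw 1.5
place((.611,.222),-88.5,.0075,hover=.2,opening=.8)
f=env.grab_frame("wrist"); a=f["image"]; look(f,"veg_crate",.045); look(f,"potato",.024)
cv2.imwrite("pics/cr.png",cv2.resize(a,(400,300)))
f=env.grab_frame("top"); look(f,"spice_jar",.05); look(f,"garlic",.025)
```

```text
grip 0.5057031233137571 24.989007089752704 [0.46596986 0.01448353 0.04496167]
lift 0.5032770855104672 24.98894701944664 [-0.14166336  0.32217059 -1.71972237] 22.35
hit True [ 0.62768516 -0.31661825  0.04867894]
26.85
grip 0.5236635508829605 19.928977015370037 [ 0.43081433 -0.16695753  0.00299732]
lift 0.5248249767713731 19.933287473686505 [-0.49194306  0.40448644 -1.29679934] 31.975
hit True [0.61076508 0.22187542 0.00653851]
36.95
veg_crate [([0.612, 0.27, 0.006], 0.97)]
   mask 0.93 px(279,230) rect c=(610,276) 214x143 ang -87.8 mean(611,260) 
potato [([0.611, 0.218, 0.04], 0.65)]
   mask 0.78 px(280,189) rect c=(610,223) 76x48 ang -89.7 mean(610,222) 
spice_jar [([0.62, -0.308, 0.105], 0.85)]
   mask 0.79 px(360,163) rect c=(632,-321) 79x42 ang -47.0 mean(632,-322) 
garlic [([0.406, -0.343, 0.036], 0.69)]
   mask 0.51 px(371,231) rect c=(407,-347) 53x52 ang -4.8 mean(407,-346)
```

View pics/cr.png

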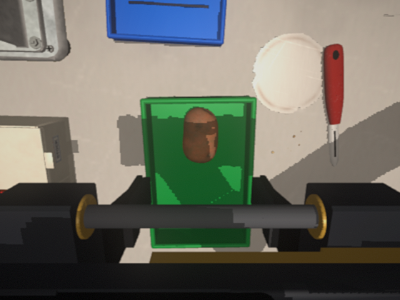

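Run:
```python
from h import *
pick((.408,-.345),-110,.006,force=12,hover=.18)
place((.609,.326),-88,.0105,hover=.2,opening=.88)
env.goto([.43,.15,.18],[180,0,9]); f=env.grab_frame("wrist"); cv2.imwrite("pics/pe.png",f["image"])
look(f,"peeler",.01); look(f,"tool_tray",.026); look(f,"garlic",.03)
b=f["image"]; hsv=cv2.cvtColor(b,cv2.COLOR_BGR2HSV); m=((hsv[...,0]<8)|(hsv[...,0]>172))&(hsv[...,1]>140)&(hsv[...,2]>60)
n,l,st,c=cv2.connectedComponentsWithStats(m.astype(np.uint8))
for i in range(1,n):
    if st[i,4]>300:
        v,u=np.nonzero(l==i); print(st[i],cv2.minAreaRect((back(f,np.c_[u,v],.012)[:,:2]*1000).astype(np.float32)))
```

```text
grip 0.6500239126660476 12.000007593742339 [ 0.40808571 -0.34504828  0.00608209]
lift 0.652083887950107 12.000027880130801 [-0.11236103  0.38512076 -0.61895043] 43.5
hit True [0.60883298 0.3259412  0.0093857 ]
49.2917
peeler [([0.431, 0.164, 0.013], 0.78)]
   mask 0.70 px(260,187) rect c=(426,184) 167x25 ang -78.4 mean(430,171) 
tool_tray [([0.6, 0.005, 0.004], 0.82)]
   mask 0.92 px(476,22) rect c=(599,26) 169x44 ang 88.7 mean(593,18) EDGE
garlic []
[ 225  175  109   24 2173] ((433.8999328613281, 153.59158325195312), (22.124441146850586, 102.10897827148438), 8.947083473205566)
```

View pics/pe.png

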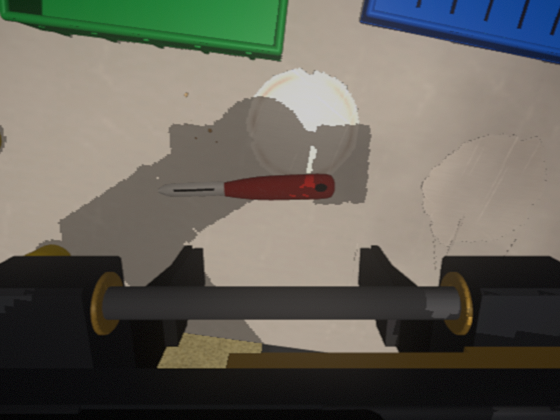

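Run:
```python
from h import *
pick((.4325,.163),-81,.002,force=25,hover=.18,opening=.7)
place((.650,-.024),-91,.006,hover=.2,opening=.5)
f=env.grab_frame("wrist"); a=f["image"]; look(f,"peeler",.014); look(f,"tool_tray",.026)
env.goto([.42,0.02,.35],[180,0,-90])
env.goto([.35,-.15,.35],[180,0,-90])
f=env.grab_frame("scene"); b=f["image"]
print(np.round(env.read_state()["force"],1))
cv2.imwrite("pics/end.png",np.hstack([cv2.resize(i,(400,300)) for i in (a,b)]))
f=env.grab_frame("top"); cv2.imwrite("pics/endtop.png",f["image"][100:300,100:460])
look(f,"garlic",.03); look(f,"spice_jar",.05); look(f,"shaker",.05)
```

```text
grip 0.2840456119865032 24.96930867433548 [0.43222745 0.16283052 0.00196626]
lift 0.28539069462684763 24.968588948249817 [-1.23000974  0.22928238 -0.07472722] 56.5833
hit True [ 0.6498425  -0.0240939   0.00566011]
61.0083
peeler [([0.653, -0.031, 0.019], 0.73)]
   mask 0.69 px(280,188) rect c=(650,-3) 167x25 ang 89.4 mean(649,-20) 
tool_tray [([0.659, -0.025, 0.007], 0.92)]
   mask 0.75 px(277,184) rect c=(652,-14) 185x143 ang 88.4 mean(652,-27) 
[ 0.5 -0.6  0.1]
garlic [([0.605, 0.319, 0.038], 0.7)]
   mask 0.63 px(167,178) rect c=(607,321) 56x53 ang 0.8 mean(607,321) 
spice_jar [([0.617, -0.311, 0.107], 0.86), ([0.648, -0.019, 0.019], 0.31)]
   mask 0.73 px(360,163) rect c=(632,-320) 84x46 ang -39.6 mean(631,-321) 
shaker [([0.433, 0.427, 0.07], 0.56), ([0.596, -0.212, 0.077], 0.55), ([0.32, 0.359, 0.075], 0.51)]
   mask 0.78 px(129,231) rect c=(430,432) 62x45 ang 87.8 mean(432,431) 
   mask 0.69 px(149,267) rect c=(314,365) 53x38 ang -88.6 mean(316,365) 
   mask 0.58 px(329,172) rect c=(603,-216) 59x40 ang -4.0 mean(603,-216)
```

View pics/end.png

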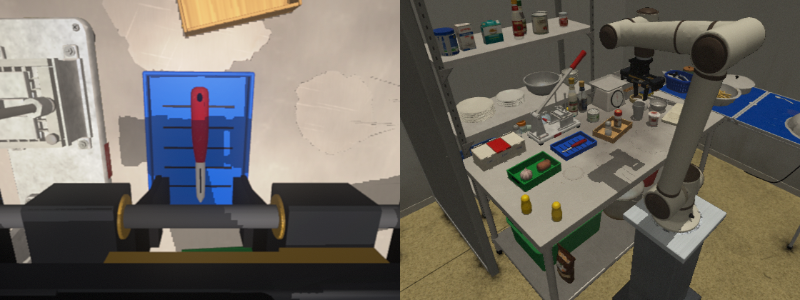

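View pics/endtop.png

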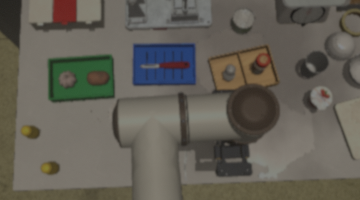

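```bash
python3 -c "
from workcell import env
env.dwell(0.5); print(env.close_job(), env.read_state()['clock'])"
```

```text
the job is handed in; nothing more can be done
the job is handed in; nothing more can be done
```

The job is handed in after about 65 s of the 131 s allowed; the verdict was not shown, but the last pictures show the potato and garlic side by side in the green crate, the peeler flat in the blue tray, and the spice jar and shaker upright in separate caddy bays, with the tumbler and yoghurt tub untouched.

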